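Dry caramel: heat on, fullest sugar shaker over the pan

ROBOT

A 7-joint arm with a two-finger parallel gripper is mounted at the origin on the work surface. World frame = base frame: x ahead of the robot, y to its left, z up, the work surface at z = 0. Lengths are in m, angles in rad, forces in N, time in s.
With the tool pointing down it reaches from about 0.4 to 0.85 m from the base axis. Payload 4.4 kg.
Tool frame: the origin (TCP) lies midway between the tips of the shut fingers; the grasp point (between the pads) lies 19 mm behind it; x points along the fingers, y is the direction in which the jaws open and shut, and the axes are right-handed (so a half turn about x gives the same grasp; the last joint's range is limited). The gripper opens to 94 mm and grips with 3 to 60 N. Pads are 16 mm wide; open, the fingers measure 119 mm over their backs; the gripper's body (75 mm by 177 mm) begins 78 mm behind the grasp point.
Start: joints at [-1.196, 0.628, 0.038, 1.517, -0.027, 0.996, -0.02], TCP at [0.277, 0.588, 0.205] pointing down, gripper open.
Joint ranges: [-3.06, 3.06], [-0.37, 2.12], [-1.25, 1.32], [0.18, 2.47], [-1.1, 4.24], [0.23, 1.98], [-2.94, 2.94]. Speed limits (rad/s): [2.57, 2.57, 3.14, 3.14, 3.14, 3.14, 3.14].

INTERFACE

Orientations are given as a 3x3 rotation matrix whose columns are the frame's x, y, z axes.
In Python, from workcell import ctrl, read_camera, workorder gives the robot as it stands.
- The arm moves only by the tool move_arm, never from a script. Its argument "moves" is text: rows parted by semicolons, each of 5 numbers parted by spaces: the shift along the world's x, y, z in m, then the turn about the world's z in degrees, then the finger opening in m, from 0 to 0.094. A call has 1 to 5 rows; each row is the pose to reach, as a shift and turn from the pose commanded when the call began; what a row does not reach only later rows make up. A row lasts 1/8 s, in which the tool goes at most 62.5 mm and 10.7 degrees, less where a joint would pass 70% of its speed; a pose out of reach is approached as far as the arm can. A call with a gripper value outside its range is refused whole. The fingers move at their own pace and stop on an object; "newtons" is the grip in N (left out, the last holds). Time passes only in rows, so rows that repeat a pose let the fingers close. It gives the time, the measured TCP pose, the force and the opening at its end, in the units of the state.
- ctrl.state(): the state, without advancing time (a new reading comes with each control period).
- read_camera(name): name is "scene" or "top"; returns a dict with "img" (400x640x3 uint8, red, green, blue), "range_z" (400x640 float32, m along the optical axis (not along the pixel's ray), 0 where there is no reading), "camera_matrix" (3x3 intrinsics, pixels), "view" (4x4, takes a point from world to camera coordinates). Camera axes: x right, y up, looking along -z (the intrinsics and any distortion apply to the point x, -y, -z); pixel columns grow to the right and rows downward; lengths in m; the calibration is good to about 2 mm. A picture is of the moment at which its call begins.
- workorder.job_done(): hands the job in, once; it reports no verdict.
The state is a dict: "time": time; "qpos": joint angles; "qd": joint speeds; "effort": joint torques, N m; "tcp_pos": TCP position; "ee_rot": TCP orientation; "force": force on the tool from outside, world axes, zero at the start; "wrist_torque": the same for the moment, N m; "width": finger opening in m.
Only numpy, scipy, OpenCV 4.12 (cv2) and the standard library are available. Lean on these libraries where they do the work, as an engineer would, in place of code of your own. Each camera call takes 0.05 s, during which the arm holds its last target.

TASK

We are starting a dry caramel: first turn the hob's knob so that its white pointer stands at the orange mark. While the pan warms, heft the three closed sugar shakers one by one, lifting each clear of the bench, to feel which is the fullest (the heaviest), and stand the other two back upright on the bench. Finish holding the fullest one upright and still over the middle of the pan, clear above its rim, and keep holding it: the program ends with the shaker in the gripper.

Things in the scene. Friction and masses are not known exactly. Their poses are not given: they have to be found in the camera images.
- hob_knob (a joint): angle of the hob's black rotary knob on the steel strip at the front of the hob (the side towards the robot), rad: 0 = pointer at the off mark, growing as the knob is turned clockwise seen from above, stop at 4.71. The scale has ten marks 0.524 apart; the orange one, the fifth counting the off mark as the first, is at 2.09. It has only light friction (0.04 N m) and stays where it is left
- hob_knob_grip (a point): point on the knob's vertical axis at the height to grip, 26 mm above the hob's steel deck. The knob is a disc 48 mm across and 5 mm high carrying an upright finger bar 44 mm long, 11 mm thick, whose top is 10 mm above this point; this point's x axis lies along the bar towards the white pointer line and turns with the knob, z is up
- hob_mark (a point): the orange mark painted on the steel deck beside the knob, 8 x 14 mm, centred 35 mm from the knob's axis
- hob: table-top hob: steel case 380 mm deep (x), 300 mm wide (y), black glass plate whose top is 72 mm above the bench; origin at the centre of its underside, its front with the knob faces its -x. It stands fast
- pan_rim (a point): centre of the mouth of the low copper pan standing on the hob's glass: 200 mm across at the rim, 55 mm high, the rim about 127 mm above the bench, with a long steel handle that points to the hob's right (its -y) and rises to 83 mm above the pan's underside. Leave the pan where it stands
- shaker_a_centre (a point): one of three sugar shakers that look alike: closed upright bare-steel cylinder, 62 mm across and 110 mm tall with a low perforated dome (its sides are straight from the foot up to 99 mm), standing on the bench. The three hold different amounts of sugar, so they weigh differently (0.15 to 0.5 kg, the fullest at least 0.15 kg more than either of the others). This point is its centre, 55 mm above its underside; z is its axis
- shaker_b_centre (a point): one of three sugar shakers that look alike: closed upright bare-steel cylinder, 62 mm across and 110 mm tall with a low perforated dome (its sides are straight from the foot up to 99 mm), standing on the bench. The three hold different amounts of sugar, so they weigh differently (0.15 to 0.5 kg, the fullest at least 0.15 kg more than either of the others). This point is its centre, 55 mm above its underside; z is its axis
- shaker_c_centre (a point): one of three sugar shakers that look alike: closed upright bare-steel cylinder, 62 mm across and 110 mm tall with a low perforated dome (its sides are straight from the foot up to 99 mm), standing on the bench. The three hold different amounts of sugar, so they weigh differently (0.15 to 0.5 kg, the fullest at least 0.15 kg more than either of the others). This point is its centre, 55 mm above its underside; z is its axis
- tub: bystander: round cream food tub with green lid, 110 mm across, 95 mm tall, beyond the shakers; origin at the centre of its underside. Leave it alone
- ramekin: bystander: small white bowl, 76 mm across, 42 mm tall, on the bench to the left beyond the shakers; origin at the centre of its underside. Leave it alone

How it is judged:
By the outcome, as a careful person would: the job done as asked, in the order asked, and still so for the second after the job is handed in, while the arm keeps its last pose, push and grip.
It also fails if it takes over 72 s, if anything falls off the work surface, if the arm or the gripper's body presses on something with over 40 N, if the wrist force passes 120 N, or if a joint passes its speed limit or range.

## Working session

There is one attempt and no reset: what is moved stays moved. The work goes in short steps, Python scripts to look and compute and a tool call to move; the robot and the scene stay as the last step left them, time stands still between calls to the robot, and variables do not carry over. Pictures are saved under pics/ and viewed, and the job is handed in when it is done.

Besides the shell and the picture viewer there is one more tool, called after "Request:" by a JSON object that holds its "name" and its "arguments". move_arm: Moves the arm, as the interface text tells. Its arguments: {"type":"object","properties":{"moves":{"type":"string"},"newtons":{"type":"number"}},"required":["moves"]}

```bash
ls; mkdir -p pics
python3 - <<'E'
from workcell import ctrl, read_camera, workorder
import cv2,numpy as np
print(ctrl.state())
for n in("scene","top"):
    c=read_camera(n); cv2.imwrite(f"pics/{n}0.png",c["img"][...,::-1]); np.savez(f"pics/{n}0.npz",**c)
    print(n,c["camera_matrix"],c["view"],c.keys())
E
```

```text
pics
{'time': 0.0, 'qpos': array([-1.1957887 ,  0.62934894,  0.03843779,  1.51834145, -0.02699758,
        0.99631543, -0.0199689 ]), 'qd': array([ 0.00294466,  0.00083708, -0.000411  ,  0.00015398, -0.00069484,
       -0.0010011 ,  0.0009262 ]), 'effort': array([ 9.62003251e-04, -5.49726963e+01,  1.14341855e+00, -1.86627871e+01,
       -5.24196716e-02,  2.38875736e-02,  1.43388033e-04]), 'tcp_pos': array([0.27702376, 0.58727564, 0.20456074]), 'ee_rot': array([[-7.86571334e-04,  4.26636376e-01,  9.04422901e-01],
       [-1.72435894e-03,  9.04421258e-01, -4.26637100e-01],
       [-9.99998204e-01, -1.89513023e-03,  2.42824151e-05]]), 'force': array([0.04377234, 1.27248572, 0.3516973 ]), 'wrist_torque': array([-0.03142134,  0.01349386, -0.02865032]), 'width': 0.09387852575840899}
scene [[471.20562458   0.         316.45289961]
 [  0.         471.20562458 206.73047635]
 [  0.           0.           1.        ]] [[-0.76423082  0.64472237  0.01686151  0.36423403]
 [-0.39060625 -0.48349805  0.78336224  0.20625417]
 [ 0.51320367  0.59208336  0.6213367  -1.63482608]
 [ 0.          0.          0.          1.        ]] dict_keys(['img', 'range_z', 'camera_matrix', 'view'])
top [[409.69554335   0.         315.63728205]
 [  0.         409.69554335 200.47724241]
 [  0.           0.           1.        ]] [[ 0.0223659  -0.99970972  0.00895828  0.11926141]
 [ 0.99553019  0.02309301  0.09157699 -0.61979307]
 [-0.09175728  0.00687004  0.9957577  -1.05682688]
 [ 0.          0.          0.          1.        ]] dict_keys(['img', 'range_z', 'camera_matrix', 'view'])
```

View pics/scene0.png

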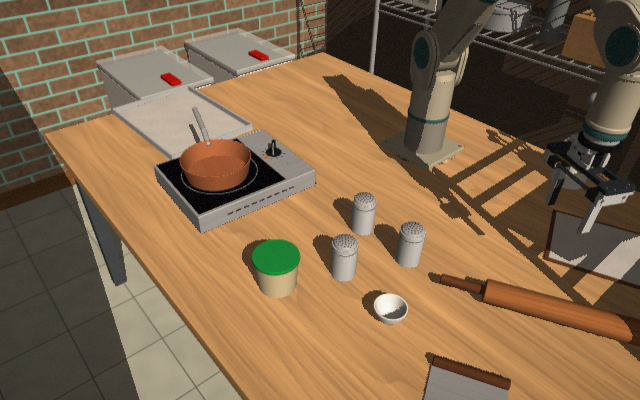

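View pics/top0.png

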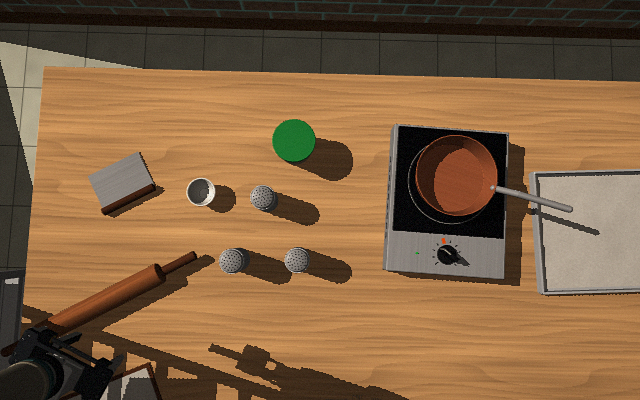

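The top view shows the knob near (448,254) with the orange mark near (443,241) and the pan at (456,175). The shakers are at (263,197), (233,261) and (297,260). I'll zoom in on the knob and measure.

```bash
cat > h.py <<'E'
import numpy as np,cv2
def load(n): return dict(np.load(f"pics/{n}.npz"))
def ray(c,u,v):
    K=c["camera_matrix"];V=c["view"];R=V[:3,:3];t=V[:3,3]
    d=np.array([(u-K[0,2])/K[0,0],-(v-K[1,2])/K[1,1],-1.])
    return -R.T@t,R.T@d
def onz(c,u,v,z):
    o,d=ray(c,u,v);return o+d*(z-o[2])/d[2]
def pts(c):
    v,u=np.mgrid[:400,:640];K=c["camera_matrix"];V=c["view"];Z=c["range_z"]
    P=np.stack([(u-K[0,2])/K[0,0]*Z,-(v-K[1,2])/K[1,1]*Z,-Z],-1)-V[:3,3]
    return P@V[:3,:3]
def proj(c,p):
    q=c["view"][:3,:3]@np.array(p)+c["view"][:3,3];K=c["camera_matrix"]
    return K[0,0]*q[0]/-q[2]+K[0,2],-K[1,1]*q[1]/-q[2]+K[1,2]
E
python3 - <<'E'
from h import *
for n,(u0,u1,v0,v1) in (("top0",(410,490,225,280)),("scene0",(235,325,125,180))):
    c=load(n); im=c["img"][v0:v1,u0:u1,::-1]
    cv2.imwrite(f"pics/z_{n}.png",cv2.resize(im,None,fx=8,fy=8,interpolation=cv2.INTER_CUBIC))
c=load("top0");P=pts(c)
print(P[260,60:500:40].round(3))
for nm,(u,v) in dict(a=(263,197),b=(233,261),c=(297,260)).items():
    w=P[v-25:v+25,u-25:u+25].reshape(-1,3)
    m=(w[:,2]>.085)&(w[:,2]<.14)
    q=w[m]; (x,y),r=cv2.minEnclosingCircle(q[:,:2].astype(np.float32)); print(nm,m.sum(),q.max(0),q.min(0),(q.max(0)+q.min(0))/2,x,y,r)
w=P[120:225,400:510].reshape(-1,3);m=(w[:,2]>.115)&(w[:,2]<.135);q=w[m];print("pan",m.sum(),q.max(0),q.min(0),cv2.minEnclosingCircle(q[:,:2].astype(np.float32)))
w=P[225:280,410:490].reshape(-1,3);print("deck",np.median(w[:,2]),w[:,2].max());
d=np.median(w[:,2]);
for h in(.003,.015,.025): 
  m=w[:,2]>d+h;q=w[m];print(h,m.sum(),q.max(0),q.min(0),q.mean(0))
im=c["img"].astype(int)[225:280,410:490];m=(im[...,0]>180)&(im[...,0]-im[...,2]>80)
ys,xs=np.nonzero(m);print("orange",xs.mean()+410,ys.mean()+225,len(xs),onz(c,xs.mean()+410,ys.mean()+225,d))
# tub, ramekin
for nm,(u,v) in dict(tub=(294,140),ram=(201,192)).items():print(nm,onz(c,u,v,.09 if nm=="tub" else .04))
E
```

```text
[[ 0.444  0.811  0.   ]
 [ 0.447  0.703  0.004]
 [ 0.449  0.598  0.   ]
 [ 0.454  0.479  0.042]
 [ 0.46   0.362  0.104]
 [ 0.456  0.278  0.002]
 [ 0.464  0.168  0.111]
 [ 0.461  0.064 -0.001]
 [ 0.463 -0.043 -0.   ]
 [ 0.469 -0.132  0.071]
 [ 0.471 -0.233  0.07 ]]
a 498 [0.64638568 0.29636864 0.11524972] [0.58617071 0.23535277 0.08652225] [0.61627819 0.2658607  0.10088598] 0.6162999272346497 0.2660396099090576 0.03100241906940937
b 524 [0.48908022 0.36609862 0.11585041] [0.42814079 0.30567073 0.08543292] [0.45861051 0.33588467 0.10064167] 0.4579402804374695 0.3365408480167389 0.0312587171792984
c 503 [0.49274867 0.20775278 0.11427733] [0.43444169 0.14669665 0.09576751] [0.46359518 0.17722472 0.10502242] 0.46366986632347107 0.17718687653541565 0.030881093814969063
pan 776 [ 0.77858102 -0.1070132   0.13498032] [ 0.58029776 -0.33352818  0.11505481] ((0.6696295738220215, -0.22176501154899597), 0.11802016943693161)
deck 0.06892934226116387 1.1080339158152606
0.003 813 [0.56057349 0.14080012 1.10803392] [ 0.43268457 -0.30681096  0.07192975] [ 0.52019879 -0.20064732  0.0927281 ]
0.015 126 [0.51738377 0.14080012 1.10803392] [ 0.46901465 -0.21659919  0.08452821] [ 0.48830329 -0.16342144  0.19685561]
0.025 109 [0.51738377 0.14080012 1.10803392] [ 0.46951585 -0.21659919  0.09416047] [ 0.48881889 -0.15909978  0.21385155]
orange 431.1777777777778 261.75555555555553 45 [ 0.46492228 -0.16079658  0.06892934]
tub [0.7634526  0.19190998 0.09      ]
ram [0.63111307 0.43379755 0.04      ]
```

View pics/z_top0.png

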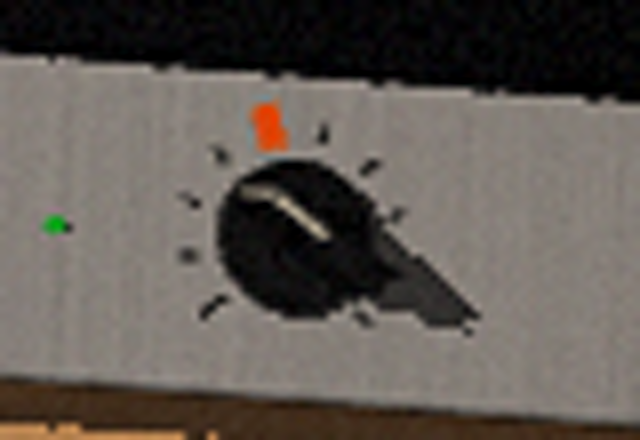

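View pics/z_scene0.png

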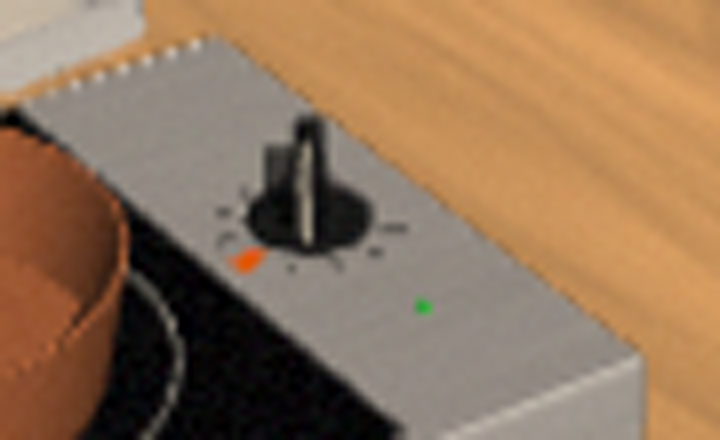

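Run:
```python
from h import *
c=load("top0");P=pts(c)
d=.070
z=lambda u,v,h:onz(c,410+(u+.5)/8-.5,225+(v+.5)/8-.5,h)
hsv=cv2.cvtColor(c["img"],cv2.COLOR_RGB2HSV)
m=(hsv[...,0]<14)&(hsv[...,1]>190)&(hsv[...,2]>150);m[:236]=0;m[246:]=0;m[:,:436]=0;m[:,450:]=0
v,u=np.nonzero(m);print(len(u),u.mean(),v.mean());M=onz(c,u.mean(),v.mean(),d);print("mark",M)
C=z(298,238,d+.005);print("centre from disc",C,np.linalg.norm((M-C)[:2]))
marks=[(210,305),(187,255),(190,200),(222,155),(268,125),(323,133),(371,166),(398,214),None,(365,318)]
pp=[z(*q,d) for q in marks if q]
A=np.array([[2*p[0],2*p[1],1] for p in pp]);b=[p[0]**2+p[1]**2 for p in pp]
s=np.linalg.lstsq(A,np.array(b),rcond=None)[0];print("centre marks",s[:2],np.sqrt(s[2]+s[0]**2+s[1]**2))
for p in pp: print(np.degrees(np.arctan2(p[1]-s[1],p[0]-s[0])).round(1),np.hypot(p[0]-s[0],p[1]-s[1]).round(4))
w=P[235:275,425:475].reshape(-1,3);q=w[(w[:,2]>.088)&(w[:,2]<.12)]
print(len(q),q.mean(0),q[:,2].max(),np.median(q[:,2]))
(cx,cy),(a,b_),an=cv2.minAreaRect(q[:,:2].astype(np.float32));print(cx,cy,a,b_,an)
U,S,Vt=np.linalg.svd(q[:,:2]-q[:,:2].mean(0));print(np.degrees(np.arctan2(Vt[0,1],Vt[0,0])),S)
p1=z(325,238,d+.036);p2=z(277,195,d+.036);print("pointer",p1,p2,np.degrees(np.arctan2(*(p2-p1)[[1,0]])))
# pan rim circle via depth
w=P[120:225,400:495].reshape(-1,3);q=w[(w[:,2]>.122)&(w[:,2]<.133)&(w[:,1]>-.32)];print(cv2.minEnclosingCircle(q[:,:2].astype(np.float32)))
A=np.c_[2*q[:,:2],np.ones(len(q))];s=np.linalg.lstsq(A,(q[:,:2]**2).sum(1),rcond=None)[0];print("pan",s[:2],np.sqrt(s[2]+s[0]**2+s[1]**2),len(q))
```

```text
17 443.29411764705884 240.23529411764707
mark [ 0.51957733 -0.19138842  0.07      ]
centre from disc [ 0.48459409 -0.19841964  0.075     ] 0.03568283928664989
centre marks [ 0.48520133 -0.19828335] 0.03404692413421178
130.5 0.0343
101.6 0.034
72.2 0.0339
41.8 0.0332
12.2 0.0353
-17.1 0.0338
-48.3 0.0336
-77.5 0.0343
-138.0 0.034
106 [ 0.48496495 -0.19610649  0.10209049] 0.10973054702267963 0.10333052649523222
0.48473867774009705 -0.1977238655090332 0.0451812744140625 0.011358249932527542 51.88230514526367
-128.63937689655654 [0.13693275 0.03527946]
pointer [ 0.48575946 -0.19647663  0.106     ] [ 0.49843691 -0.18191848  0.106     ] 48.95016559145722
((0.6782591342926025, -0.20639239251613617), 0.10075157880783081)
pan [ 0.67858067 -0.20477311] 0.09729935452899245 409
```

Request:
{"name": "move_arm", "arguments": {"moves": "0.035 -0.05 0 -10 0.05; 0.07 -0.10 0 -20 0.05; 0.105 -0.15 0 -30 0.05; 0.14 -0.20 0 -40 0.05; 0.175 -0.25 0 -50 0.05", "newtons": 20}}

```text
time: 0.72
tcp_pos: [0.453, 0.3361, 0.2053]
ee_rot: [[-0.0, 0.968, 0.249], [-0.0, 0.249, -0.968], [-1.0, -0.0, -0.0]]
force: [0.9, -0.2, -0.3]
width: 0.0506
```

Request:
{"name": "move_arm", "arguments": {"moves": "0 -0.06 0 -10 0.05; 0 -0.12 0 -20 0.05; 0 -0.18 0 -30 0.05; 0 -0.24 0 -40 0.05; 0 -0.30 0 -50 0.05"}}

```text
time: 1.35
tcp_pos: [0.452, 0.0362, 0.2055]
ee_rot: [[0.0, 0.813, -0.582], [0.0, -0.582, -0.813], [-1.0, 0.0, -0.0]]
force: [0.5, -0.2, -0.3]
width: 0.05
```

Request:
{"name": "move_arm", "arguments": {"moves": "0.01 -0.06 0 -3 0.05; 0.02 -0.12 0 -3 0.05; 0.03 -0.18 0 -3 0.05; 0.033 -0.235 0 -3 0.05; 0.033 -0.235 0 -3 0.05"}}

```text
time: 1.98
tcp_pos: [0.4843, -0.2028, 0.2056]
ee_rot: [[0.0, 0.78, -0.626], [-0.003, -0.626, -0.78], [-1.0, 0.002, 0.002]]
force: [-0.9, 0.4, 0.3]
width: 0.05
```

Request:
{"name": "move_arm", "arguments": {"moves": "0 0 -0.04 0 0.05; 0 0 -0.08 0 0.05; 0 0 -0.08 0 0.05"}}

```text
time: 2.35
tcp_pos: [0.4832, -0.1948, 0.1232]
ee_rot: [[-0.006, 0.786, -0.618], [0.003, -0.618, -0.786], [-1.0, -0.007, 0.001]]
force: [0.1, -0.1, 0.4]
width: 0.0502
```

Run:
```python
from h import *
from workcell import read_camera
c=read_camera("scene")
im=c["img"][90:200,210:350,::-1];cv2.imwrite("pics/k1.png",cv2.resize(im,None,fx=5,fy=5,interpolation=cv2.INTER_CUBIC))
```

```text
(no output)
```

View pics/k1.png

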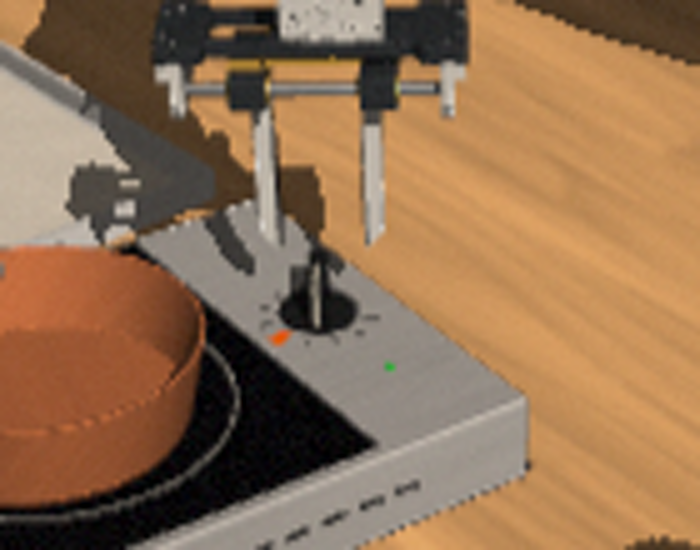

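The fingers at (270,240) and (375,240) straddle the bar at (317,265). I'll descend and close.

Request:
{"name": "move_arm", "arguments": {"moves": "0 0 -0.03 0 0.05; 0 0 -0.045 0 0.05; 0 0 -0.045 0 0.05; 0 0 -0.045 0 0.0; 0 0 -0.045 0 0.0", "newtons": 15}}

```text
time: 3.02
tcp_pos: [0.4859, -0.1974, 0.0814]
ee_rot: [[0.002, 0.785, -0.619], [-0.0, -0.619, -0.785], [-1.0, 0.002, -0.001]]
force: [-0.2, -0.3, 1.3]
width: 0.0334
```

Request:
{"name": "move_arm", "arguments": {"moves": "0 0 0 0 0; 0 0 0 0 0; 0 0 0 0 0"}}

```text
time: 3.4
tcp_pos: [0.487, -0.1983, 0.0809]
ee_rot: [[0.003, 0.785, -0.619], [-0.002, -0.619, -0.785], [-1.0, 0.004, -0.0]]
force: [2.6, -3.2, -1.9]
width: 0.0111
```

Request:
{"name": "move_arm", "arguments": {"moves": "0 0 0 -8 0; 0 0 0 -16 0; 0 0 0 -24 0; 0 0 0 -32 0; 0 0 0 -40 0"}}

```text
time: 4.03
tcp_pos: [0.4876, -0.1993, 0.0809]
ee_rot: [[0.004, 0.199, -0.98], [-0.004, -0.98, -0.199], [-1.0, 0.005, -0.003]]
force: [4.5, -5.0, -5.2]
width: 0.0109
```

Request:
{"name": "move_arm", "arguments": {"moves": "0 0 0 0 0; 0 0 0 0 0; 0 0 0 0 0; 0 0 0 0 0.03; 0 0 0 0 0.03"}}

```text
time: 4.65
tcp_pos: [0.4845, -0.1963, 0.0803]
ee_rot: [[-0.001, 0.204, -0.979], [0.002, -0.979, -0.204], [-1.0, -0.002, 0.001]]
force: [0.8, 0.3, -0.6]
width: 0.0273
```

Request:
{"name": "move_arm", "arguments": {"moves": "0 0 0 0 0.03; 0 0 0.06 0 0.05; 0 0 0.12 0 0.05; -0.03 0.06 0.14 0 0.09; -0.06 0.12 0.14 0 0.09"}}

```text
time: 5.28
tcp_pos: [0.4306, -0.0869, 0.2213]
ee_rot: [[0.003, 0.202, -0.979], [0.0, -0.979, -0.202], [-1.0, 0.0, -0.003]]
force: [0.3, 1.5, -0.2]
width: 0.0666
```

Request:
{"name": "move_arm", "arguments": {"moves": "0.01 0.06 0 10 0.09; 0.02 0.12 0 20 0.09; 0.03 0.18 0 20 0.09"}}

```text
time: 5.65
tcp_pos: [0.4602, 0.0945, 0.2205]
ee_rot: [[0.0, 0.527, -0.85], [0.001, -0.85, -0.527], [-1.0, -0.001, -0.001]]
force: [1.5, -0.1, 0.3]
width: 0.0901
```

Run:
```python
from h import *
from workcell import read_camera
c=read_camera("top");np.savez("pics/top1.npz",**c);cv2.imwrite("pics/top1.png",c["img"][...,::-1])
im=c["img"][225:280,410:490,::-1];cv2.imwrite("pics/k2.png",cv2.resize(im,None,fx=8,fy=8,interpolation=cv2.INTER_CUBIC))
P=pts(c)
w=P[235:275,425:475].reshape(-1,3);q=w[(w[:,2]>.088)&(w[:,2]<.12)]
print(len(q),cv2.minAreaRect(q[:,:2].astype(np.float32)))
```

```text
114 ((0.48532119393348694, -0.19726935029029846), (0.043290652334690094, 0.011033699847757816), 11.630401611328125)
```

View pics/k2.png

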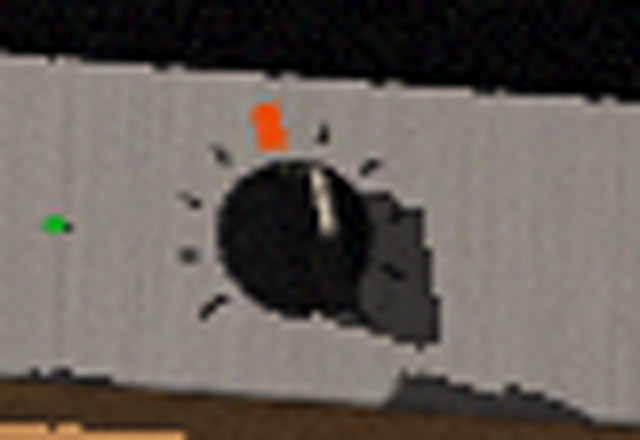

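View pics/top1.png

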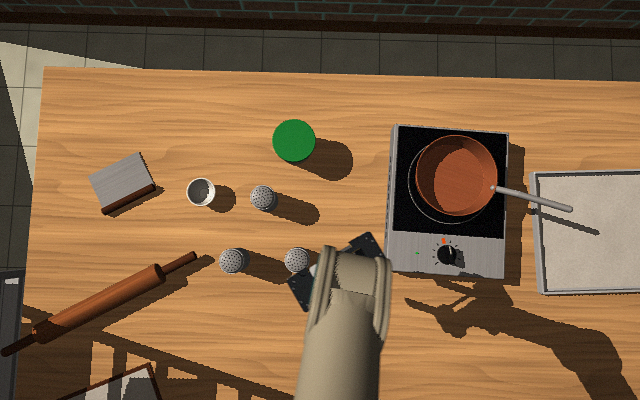

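The knob bar now measures 11.6° against the mark at 11.9°, so the setting is good. Next is the first shaker, c, at (0.464, 0.177).

Request:
{"name": "move_arm", "arguments": {"moves": "0.004 0.04 0 0 0.094; 0.009 0.074 -0.03 0 0.094; 0.009 0.074 -0.05 0 0.094; 0.009 0.074 -0.05 0 0.094; 0.009 0.074 -0.05 0 0.094", "newtons": 30}}

```text
time: 6.32
tcp_pos: [0.4699, 0.1656, 0.1708]
ee_rot: [[0.001, 0.525, -0.851], [0.0, -0.851, -0.525], [-1.0, 0.0, -0.001]]
force: [-0.5, -0.5, 0.3]
width: 0.094
```

Run:
```python
from h import *
from workcell import read_camera
c=read_camera("scene");im=c["img"][120:320,280:520,::-1];cv2.imwrite("pics/s1.png",cv2.resize(im,None,fx=3,fy=3))
```

```text
(no output)
```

View pics/s1.png

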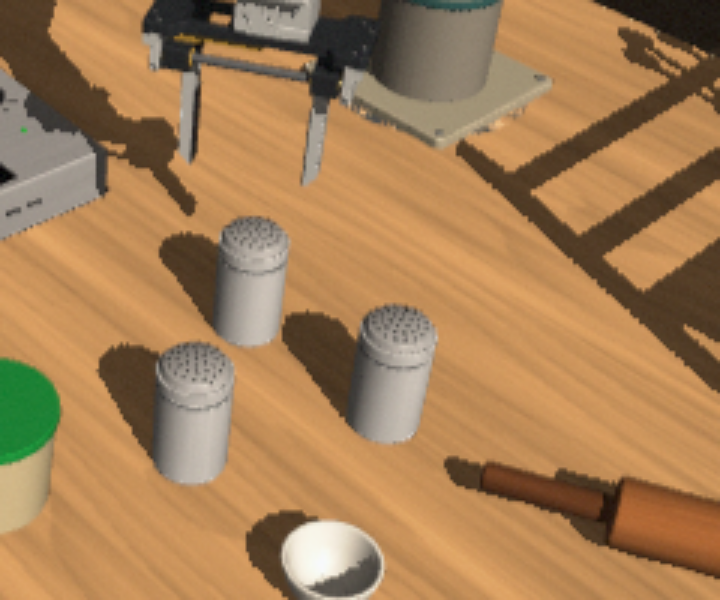

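Request:
{"name": "move_arm", "arguments": {"moves": "0 0 0 0 0.094; 0 0 0 0 0.094"}}

```text
time: 6.62
tcp_pos: [0.4699, 0.1663, 0.1707]
ee_rot: [[0.001, 0.526, -0.851], [0.001, -0.851, -0.526], [-1.0, -0.0, -0.001]]
force: [0.1, 0.5, -0.7]
width: 0.0941
```

Run:
```python
from workcell import ctrl
s=ctrl.state();print(s['tcp_pos'],s['force'],s['qd'].round(3),s['time'])
```

```text
[0.4698642  0.1662564  0.17066907] [ 0.09125734  0.51556106 -0.71011518] [-0.001  0.005 -0.005  0.003  0.    -0.002 -0.001] 6.625
```

Request:
{"name": "move_arm", "arguments": {"moves": "-0.006 0.011 0 0 0.094; -0.006 0.011 -0.05 0 0.094; -0.006 0.011 -0.10 0 0.094; -0.006 0.011 -0.125 0 0.094; -0.006 0.011 -0.125 0 0.094"}}

```text
time: 7.25
tcp_pos: [0.4619, 0.1776, 0.0438]
ee_rot: [[-0.004, 0.526, -0.85], [-0.001, -0.85, -0.526], [-1.0, -0.001, 0.004]]
force: [0.7, -0.2, 0.2]
width: 0.0941
```

Request:
{"name": "move_arm", "arguments": {"moves": "0 0 0 0 0.05; 0 0 0 0 0.05; 0 0 0 0 0.05; 0 0 0 0 0.05", "newtons": 30}}

```text
time: 7.75
tcp_pos: [0.4648, 0.177, 0.046]
ee_rot: [[0.003, 0.526, -0.851], [-0.0, -0.851, -0.526], [-1.0, 0.002, -0.002]]
force: [0.7, -1.9, 4.9]
width: 0.0617
```

Request:
{"name": "move_arm", "arguments": {"moves": "0 0 0.015 0 0.05; 0 0 0.04 0 0.05; 0 0 0.07 0 0.05; 0 0 0.07 0 0.05; 0 0 0.07 0 0.05"}}

```text
time: 8.38
tcp_pos: [0.4625, 0.1777, 0.1145]
ee_rot: [[-0.002, 0.527, -0.85], [0.0, -0.85, -0.527], [-1.0, -0.001, 0.001]]
force: [0.1, -0.1, -4.3]
width: 0.0618
```

Request:
{"name": "move_arm", "arguments": {"moves": "0 0 0 0 0.05; 0 0 0 0 0.05; 0 0 0 0 0.05"}}

```text
time: 8.75
tcp_pos: [0.4634, 0.1771, 0.1147]
ee_rot: [[-0.001, 0.526, -0.851], [-0.0, -0.851, -0.526], [-1.0, -0.0, 0.001]]
force: [0.2, -0.5, -3.3]
width: 0.0616
```

Request:
{"name": "move_arm", "arguments": {"moves": "0 0 0 0 0.05; 0 0 0 0 0.05"}}

```text
time: 9.0
tcp_pos: [0.4636, 0.1773, 0.1151]
ee_rot: [[0.0, 0.526, -0.85], [-0.0, -0.85, -0.526], [-1.0, 0.0, -0.0]]
force: [0.5, 0.6, -4.7]
width: 0.0615
```

Run:
```python
from h import *
from workcell import read_camera,ctrl
for i in range(4):
    c=read_camera("scene");print(ctrl.state()["force"].round(2))
im=c["img"][120:320,280:520,::-1];cv2.imwrite("pics/s2.png",cv2.resize(im,None,fx=3,fy=3))
```

```text
[ 0.43  0.23 -4.05]
[ 0.13  0.14 -4.59]
[ 0.2   0.36 -4.35]
[ 0.26 -0.03 -4.84]
```

View pics/s2.png

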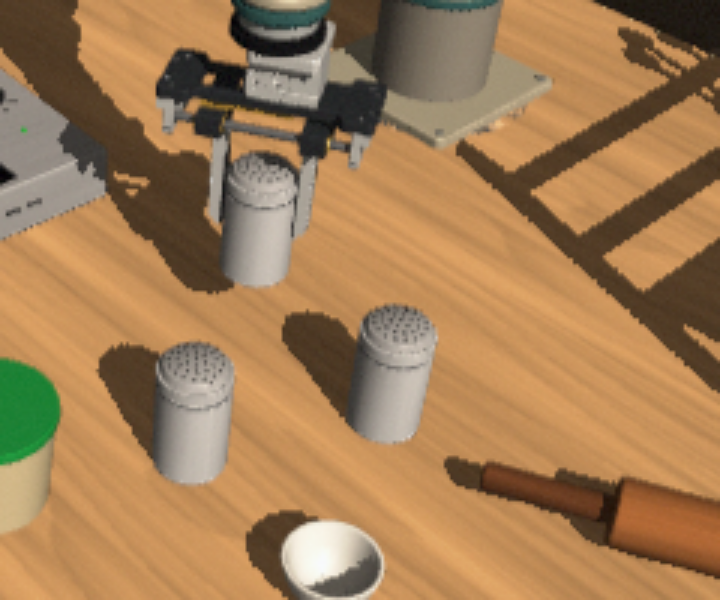

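Shaker c weighs about 4.5 N (~0.45 kg) and is held clear of the bench. I'll stand it back and heft the others.

Request:
{"name": "move_arm", "arguments": {"moves": "0 0 -0.03 0 0.05; 0 0 -0.055 0 0.05; 0 0 -0.065 0 0.05; 0 0 -0.069 0 0.05; 0 0 -0.069 0 0.05"}}

```text
time: 9.82
tcp_pos: [0.4641, 0.1773, 0.0466]
ee_rot: [[0.001, 0.526, -0.851], [0.0, -0.851, -0.526], [-1.0, 0.0, -0.001]]
force: [-0.0, 0.1, -3.5]
width: 0.0618
```

Request:
{"name": "move_arm", "arguments": {"moves": "0 0 0 0 0.05; 0 0 0 0 0.094; 0 0 0 0 0.094; 0 0 0 0 0.094; 0 0 0 0 0.094"}}

```text
time: 10.45
tcp_pos: [0.4637, 0.1774, 0.0463]
ee_rot: [[0.0, 0.526, -0.85], [0.0, -0.85, -0.526], [-1.0, 0.0, -0.0]]
force: [-0.5, -0.3, 0.5]
width: 0.0937
```

Request:
{"name": "move_arm", "arguments": {"moves": "0 0 0.04 0 0.094; 0 0 0.09 0 0.094; 0 0 0.14 0 0.094; 0 0.06 0.14 0 0.094; -0.003 0.12 0.14 0 0.094"}}

```text
time: 11.08
tcp_pos: [0.4613, 0.2988, 0.1874]
ee_rot: [[0.002, 0.524, -0.851], [0.002, -0.851, -0.524], [-1.0, -0.0, -0.003]]
force: [0.3, -0.8, -0.4]
width: 0.0941
```

Request:
{"name": "move_arm", "arguments": {"moves": "-0.003 0.04 0 5 0.094; -0.003 0.04 0 10 0.094; -0.003 0.04 0 10 0.094; -0.003 0.04 0 10 0.094"}}

```text
time: 11.58
tcp_pos: [0.4577, 0.3365, 0.1862]
ee_rot: [[-0.0, 0.664, -0.748], [-0.0, -0.748, -0.664], [-1.0, 0.0, 0.0]]
force: [-0.5, 0.8, -0.8]
width: 0.094
```

Run:
```python
from h import *
from workcell import read_camera,ctrl
c=read_camera("scene");s=ctrl.state();print(s["force"].round(2),s["tcp_pos"],s["ee_rot"][:2,1],s["time"])
im=c["img"][120:320,280:520,::-1];cv2.imwrite("pics/s3.png",cv2.resize(im,None,fx=3,fy=3))
```

```text
[-0.5  -0.18 -0.32] [0.45780961 0.33654087 0.18622557] [ 0.6638134  -0.74789823] 11.625
```

View pics/s3.png

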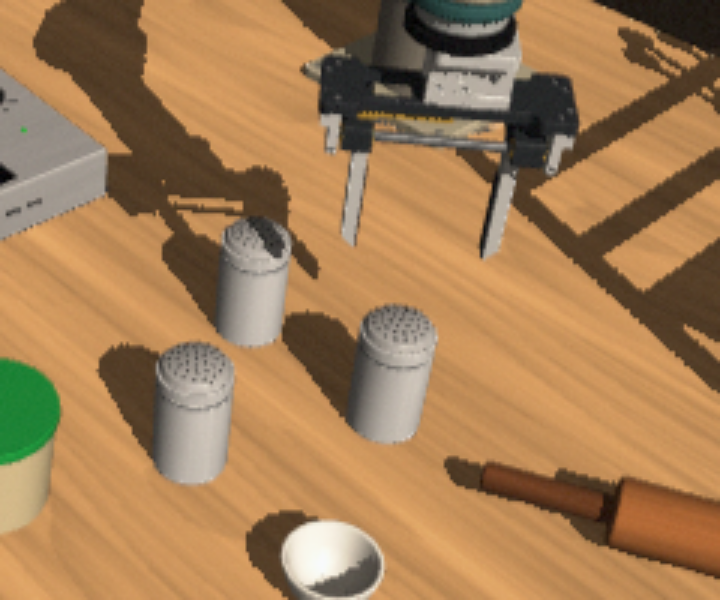

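Shaker c is upright at (253,285), and the gripper is over b at (458, 337) as measured. I'll descend, grip and heft b.

Request:
{"name": "move_arm", "arguments": {"moves": "0 0 -0.05 0 0.094; 0 0 -0.10 0 0.094; 0 0 -0.14 0 0.094; 0 0 -0.14 0 0.094; 0 0 -0.14 0 0.05"}}

```text
time: 12.25
tcp_pos: [0.4588, 0.3373, 0.0475]
ee_rot: [[0.002, 0.665, -0.747], [0.001, -0.747, -0.665], [-1.0, 0.001, -0.002]]
force: [0.4, 0.1, 1.5]
width: 0.0869
```

Request:
{"name": "move_arm", "arguments": {"moves": "0 0 0 0 0.05; 0 0 0 0 0.05; 0 0 0 0 0.05; 0 0 0 0 0.05", "newtons": 30}}

```text
time: 12.75
tcp_pos: [0.4588, 0.3374, 0.0473]
ee_rot: [[0.002, 0.665, -0.746], [0.001, -0.746, -0.665], [-1.0, 0.001, -0.002]]
force: [-0.5, -0.6, 7.2]
width: 0.0618
```

Request:
{"name": "move_arm", "arguments": {"moves": "0 0 0.015 0 0.05; 0 0 0.04 0 0.05; 0 0 0.07 0 0.05; 0 0 0.07 0 0.05; 0 0 0.07 0 0.05"}}

```text
time: 13.38
tcp_pos: [0.4566, 0.3374, 0.1155]
ee_rot: [[-0.001, 0.666, -0.746], [-0.0, -0.746, -0.666], [-1.0, -0.001, 0.001]]
force: [-0.2, 0.3, -2.9]
width: 0.0612
```

Request:
{"name": "move_arm", "arguments": {"moves": "0 0 0 0 0.05; 0 0 0 0 0.05; 0 0 0 0 0.05; 0 0 0 0 0.05"}}

```text
time: 13.88
tcp_pos: [0.4575, 0.3372, 0.1159]
ee_rot: [[-0.0, 0.666, -0.746], [-0.0, -0.746, -0.666], [-1.0, 0.0, 0.0]]
force: [0.1, 0.3, -2.3]
width: 0.0616
```

Run:
```python
from h import *
from workcell import read_camera,ctrl
for i in range(4):
    c=read_camera("scene");s=ctrl.state();print(s["force"].round(2),s["tcp_pos"],s["width"])
im=c["img"][120:320,280:520,::-1];cv2.imwrite("pics/s4.png",cv2.resize(im,None,fx=3,fy=3))
```

```text
[-0.79 -0.4  -2.49] [0.45755496 0.33728632 0.11600533] 0.0618728477164488
[ 0.46 -0.6  -2.2 ] [0.45759481 0.3373012  0.11606335] 0.06159772007531291
[-0.42  0.53 -2.17] [0.45759638 0.33730871 0.11611008] 0.06166657648936129
[-0.14  0.4  -1.73] [0.45758659 0.33733527 0.1161521 ] 0.061286563231873474
```

View pics/s4.png

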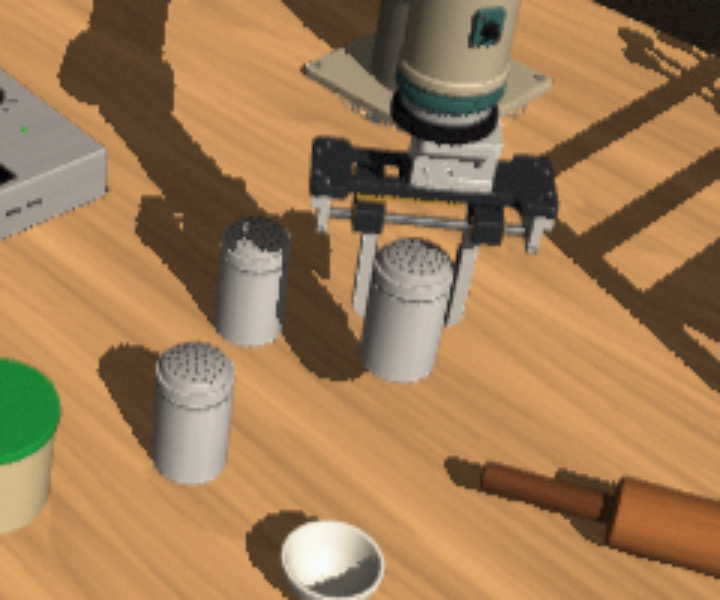

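b weighs about 2.2 N. It hangs upright and clear of the bench, so I'll stand it back and go to a.

Request:
{"name": "move_arm", "arguments": {"moves": "0 0 -0.03 0 0.05; 0 0 -0.055 0 0.05; 0 0 -0.065 0 0.05; 0 0 -0.069 0 0.05; 0 0 -0.069 0 0.05"}}

```text
time: 14.7
tcp_pos: [0.4583, 0.3375, 0.0479]
ee_rot: [[0.001, 0.666, -0.746], [0.001, -0.746, -0.666], [-1.0, 0.0, -0.001]]
force: [0.8, 0.2, -1.8]
width: 0.0617
```

Request:
{"name": "move_arm", "arguments": {"moves": "0 0 0 0 0.05; 0 0 -0.0005 0 0.094; 0 0 -0.0005 0 0.094; 0 0 -0.0005 0 0.094; 0 0 -0.0005 0 0.094"}}

```text
time: 15.32
tcp_pos: [0.4577, 0.3374, 0.0467]
ee_rot: [[0.0, 0.666, -0.746], [0.0, -0.746, -0.666], [-1.0, 0.0, -0.0]]
force: [-0.4, 0.2, -0.2]
width: 0.0936
```

Request:
{"name": "move_arm", "arguments": {"moves": "0 0 0.04 0 0.094; 0 0 0.09 0 0.094; 0 0 0.14 0 0.094; 0.053 -0.023 0.14 0 0.094; 0.106 -0.047 0.14 0 0.094"}}

```text
time: 15.95
tcp_pos: [0.5644, 0.2915, 0.1877]
ee_rot: [[0.001, 0.668, -0.744], [0.002, -0.744, -0.668], [-1.0, -0.001, -0.002]]
force: [0.4, 0.9, -0.6]
width: 0.0941
```

Request:
{"name": "move_arm", "arguments": {"moves": "0.053 -0.023 0 0 0.094; 0.053 -0.023 0 0 0.094; 0.053 -0.023 0 0 0.094; 0.053 -0.023 0 0 0.094"}}

```text
time: 16.45
tcp_pos: [0.6151, 0.269, 0.1865]
ee_rot: [[-0.001, 0.667, -0.745], [0.001, -0.745, -0.667], [-1.0, -0.002, 0.0]]
force: [0.4, -0.8, -0.3]
width: 0.0937
```

Run:
```python
from h import *
from workcell import read_camera,ctrl
c=read_camera("scene");s=ctrl.state();print(s["force"].round(2),s["tcp_pos"],s["ee_rot"][:2,1],s["time"])
im=c["img"][120:320,280:520,::-1];cv2.imwrite("pics/s5.png",cv2.resize(im,None,fx=3,fy=3))
```

```text
[-0.11 -0.27  0.31] [0.61519565 0.2689826  0.18662728] [ 0.66743449 -0.74466738] 16.5
```

View pics/s5.png

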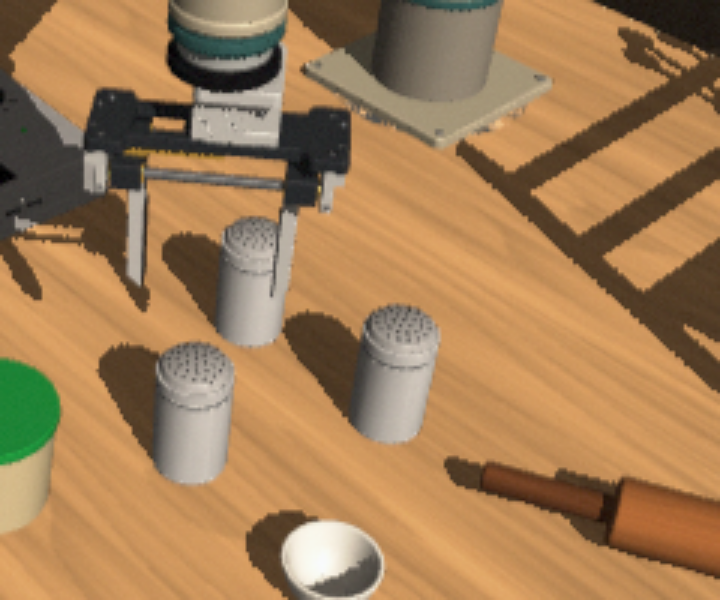

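b is upright again at (395,370). I'll nudge the gripper over a, descend, grip and lift.

Request:
{"name": "move_arm", "arguments": {"moves": "0.001 -0.003 -0.05 0 0.094; 0.001 -0.003 -0.10 0 0.094; 0.001 -0.003 -0.14 0 0.094; 0.001 -0.003 -0.14 0 0.094; 0.001 -0.003 -0.14 0 0.05"}}

```text
time: 17.12
tcp_pos: [0.6185, 0.2651, 0.0484]
ee_rot: [[0.002, 0.666, -0.746], [0.001, -0.746, -0.666], [-1.0, 0.001, -0.002]]
force: [-0.1, 0.3, 0.5]
width: 0.0872
```

Request:
{"name": "move_arm", "arguments": {"moves": "0 0 0 0 0.05; 0 0 0 0 0.05; 0 0 0 0 0.05; 0 0 0 0 0.05", "newtons": 30}}

```text
time: 17.62
tcp_pos: [0.618, 0.2648, 0.0478]
ee_rot: [[0.001, 0.666, -0.746], [0.001, -0.746, -0.666], [-1.0, -0.0, -0.001]]
force: [-1.0, 0.3, 6.4]
width: 0.0617
```

Request:
{"name": "move_arm", "arguments": {"moves": "0 0 0.015 0 0.05; 0 0 0.04 0 0.05; 0 0 0.07 0 0.05; 0 0 0.07 0 0.05; 0 0 0.07 0 0.05"}}

```text
time: 18.25
tcp_pos: [0.6168, 0.2643, 0.1157]
ee_rot: [[-0.002, 0.666, -0.746], [-0.0, -0.746, -0.666], [-1.0, -0.001, 0.001]]
force: [0.1, 0.4, -2.0]
width: 0.0618
```

Request:
{"name": "move_arm", "arguments": {"moves": "0 0 0 0 0.05; 0 0 0 0 0.05; 0 0 0 0 0.05; 0 0 0 0 0.05"}}

```text
time: 18.75
tcp_pos: [0.6175, 0.2642, 0.1164]
ee_rot: [[-0.0, 0.666, -0.746], [-0.0, -0.746, -0.666], [-1.0, -0.0, 0.0]]
force: [-0.1, -0.3, -1.5]
width: 0.0615
```

Run:
```python
from h import *
from workcell import read_camera,ctrl
for i in range(4):
    c=read_camera("scene");s=ctrl.state();print(s["force"].round(2),s["tcp_pos"],s["width"])
im=c["img"][120:320,280:520,::-1];cv2.imwrite("pics/s6.png",cv2.resize(im,None,fx=3,fy=3))
```

```text
[-0.26  0.13 -0.85] [0.61756987 0.26428909 0.11651119] 0.06162088561382163
[ 0.1   0.95 -2.39] [0.61759681 0.26434221 0.11657363] 0.062185231520799876
[-0.47  0.09 -1.28] [0.61761071 0.26432921 0.11662754] 0.06177822049461418
[-0.69  0.21 -2.08] [0.61760836 0.26436204 0.11669402] 0.061724819883513866
```

View pics/s6.png

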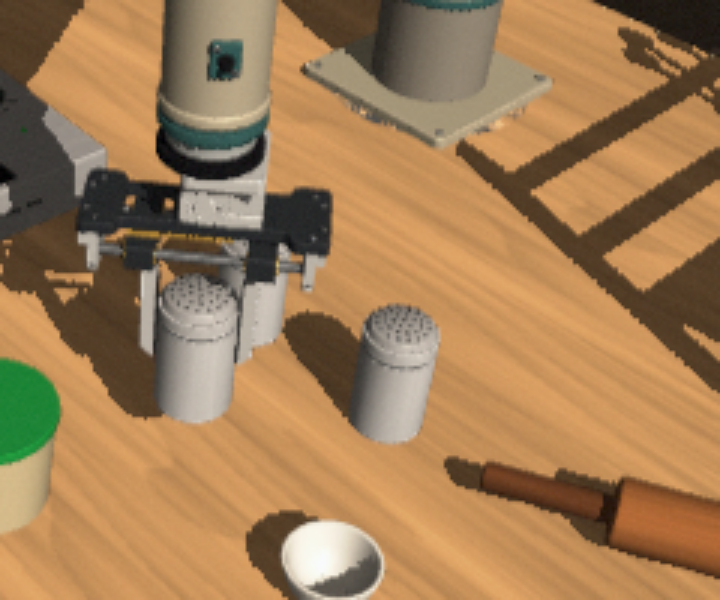

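a weighs about 1.7 N, so c at about 4.5 N is clearly the fullest. I'll stand a back and return to c.

Request:
{"name": "move_arm", "arguments": {"moves": "0 0 -0.03 0 0.05; 0 0 -0.055 0 0.05; 0 0 -0.065 0 0.05; 0 0 -0.069 0 0.05; 0 0 -0.069 0 0.05"}}

```text
time: 19.58
tcp_pos: [0.6184, 0.2644, 0.0485]
ee_rot: [[0.002, 0.666, -0.746], [0.0, -0.746, -0.666], [-1.0, 0.001, -0.001]]
force: [0.9, -0.0, -2.0]
width: 0.0615
```

Request:
{"name": "move_arm", "arguments": {"moves": "0 0 0 0 0.05; 0 0 -0.0005 0 0.094; 0 0 -0.0005 0 0.094; 0 0 -0.0005 0 0.094; 0 0 -0.0005 0 0.094"}}

```text
time: 20.2
tcp_pos: [0.6177, 0.2644, 0.0472]
ee_rot: [[0.0, 0.666, -0.746], [0.0, -0.746, -0.666], [-1.0, 0.0, -0.0]]
force: [1.0, -0.4, 0.5]
width: 0.0935
```

Request:
{"name": "move_arm", "arguments": {"moves": "0 0 0.04 0 0.094; 0 0 0.09 0 0.094; 0 0 0.14 0 0.094; -0.051 -0.029 0.14 0 0.094; -0.102 -0.058 0.14 0 0.094"}}

```text
time: 20.82
tcp_pos: [0.515, 0.2056, 0.1877]
ee_rot: [[0.002, 0.666, -0.746], [0.0, -0.746, -0.666], [-1.0, 0.001, -0.002]]
force: [0.8, -0.3, 0.9]
width: 0.0941
```

Request:
{"name": "move_arm", "arguments": {"moves": "-0.051 -0.029 0 -5 0.094; -0.051 -0.029 0 -10 0.094; -0.051 -0.029 0 -10 0.094; -0.051 -0.029 0 -10 0.094"}}

```text
time: 21.32
tcp_pos: [0.4655, 0.1778, 0.1873]
ee_rot: [[0.001, 0.528, -0.849], [0.0, -0.849, -0.528], [-1.0, 0.001, -0.001]]
force: [0.6, 0.6, -0.5]
width: 0.0941
```

Run:
```python
from h import *
from workcell import read_camera,ctrl
c=read_camera("scene");s=ctrl.state();print(s["force"].round(2),s["tcp_pos"],s["ee_rot"][:2,1],s["time"])
im=c["img"][120:320,280:520,::-1];cv2.imwrite("pics/s7.png",cv2.resize(im,None,fx=3,fy=3))
```

```text
[ 0.16  0.66 -0.75] [0.46542723 0.17774624 0.18717947] [ 0.5277393  -0.84940622] 21.375
```

View pics/s7.png

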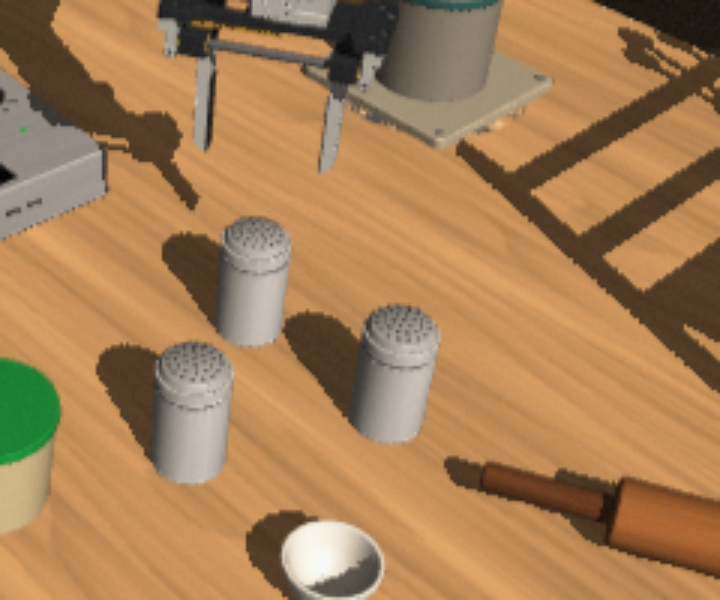

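All three shakers stand upright. I'll grip c again and lift it high.

Request:
{"name": "move_arm", "arguments": {"moves": "-0.0015 0 -0.05 0 0.094; -0.0015 0 -0.10 0 0.094; -0.0015 0 -0.14 0 0.094; -0.0015 0 -0.14 0 0.094; -0.0015 0 -0.14 0 0.05"}}

```text
time: 22.0
tcp_pos: [0.4643, 0.1773, 0.0481]
ee_rot: [[0.002, 0.526, -0.85], [0.0, -0.85, -0.526], [-1.0, 0.001, -0.002]]
force: [0.2, 0.0, 0.4]
width: 0.0872
```

Request:
{"name": "move_arm", "arguments": {"moves": "0 0 0 0 0.05; 0 0 0 0 0.05; 0 0 0 0 0.05; 0 0 0 0 0.05", "newtons": 35}}

```text
time: 22.5
tcp_pos: [0.4638, 0.1776, 0.048]
ee_rot: [[0.002, 0.526, -0.85], [0.001, -0.85, -0.526], [-1.0, 0.0, -0.002]]
force: [-0.6, -0.8, 6.3]
width: 0.0618
```

Request:
{"name": "move_arm", "arguments": {"moves": "0 0 0.015 0 0.05; 0 0 0.05 0 0.05; 0 0 0.10 0 0.05; 0 0 0.15 0 0.05; 0 0 0.20 0 0.05"}}

```text
time: 23.12
tcp_pos: [0.4619, 0.177, 0.2489]
ee_rot: [[-0.001, 0.526, -0.851], [-0.001, -0.851, -0.526], [-1.0, -0.0, 0.001]]
force: [0.6, 0.7, -3.9]
width: 0.0618
```

Request:
{"name": "move_arm", "arguments": {"moves": "0.02 -0.035 0 0 0.05; 0.04 -0.07 0 0 0.05; 0.06 -0.11 0 0 0.05; 0.08 -0.15 0 0 0.05; 0.10 -0.19 0 0 0.05"}}

```text
time: 23.75
tcp_pos: [0.5625, -0.0136, 0.2472]
ee_rot: [[-0.002, 0.526, -0.85], [0.0, -0.85, -0.526], [-1.0, -0.001, 0.001]]
force: [0.5, 0.2, -3.5]
width: 0.0619
```

Request:
{"name": "move_arm", "arguments": {"moves": "0.02 -0.04 0 0 0.05; 0.04 -0.08 0 0 0.05; 0.06 -0.12 0 0 0.05; 0.08 -0.15 0 0 0.05; 0.095 -0.175 0 0 0.05"}}

```text
time: 24.38
tcp_pos: [0.6575, -0.1889, 0.2468]
ee_rot: [[-0.002, 0.525, -0.851], [-0.0, -0.851, -0.525], [-1.0, -0.001, 0.002]]
force: [0.4, 1.1, -4.8]
width: 0.0613
```

Request:
{"name": "move_arm", "arguments": {"moves": "0 0 0 0 0.05; 0 0 0 0 0.05; 0 0 0 0 0.05; 0 0 0 0 0.05"}}

```text
time: 24.88
tcp_pos: [0.658, -0.1864, 0.2473]
ee_rot: [[-0.0, 0.527, -0.85], [0.001, -0.85, -0.527], [-1.0, -0.001, -0.0]]
force: [-0.0, 0.1, -4.3]
width: 0.062
```

Request:
{"name": "move_arm", "arguments": {"moves": "0.010 -0.010 0 0 0.05; 0.0205 -0.019 0 0 0.05; 0.0205 -0.019 0 0 0.05; 0.0205 -0.019 0 0 0.05; 0.0205 -0.019 0 0 0.05"}}

```text
time: 25.5
tcp_pos: [0.6783, -0.2059, 0.2472]
ee_rot: [[-0.0, 0.526, -0.85], [0.001, -0.85, -0.526], [-1.0, -0.001, -0.0]]
force: [0.1, -0.7, -3.7]
width: 0.0615
```

Request:
{"name": "move_arm", "arguments": {"moves": "0 0 0 0 0.05; 0 0 0 0 0.05; 0 0 0 0 0.05; 0 0 0 0 0.05"}}

```text
time: 26.0
tcp_pos: [0.6786, -0.2067, 0.2471]
ee_rot: [[0.0, 0.526, -0.85], [0.0, -0.85, -0.526], [-1.0, 0.0, -0.0]]
force: [0.0, 0.6, -3.8]
width: 0.0614
```

Run:
```python
from h import *
from workcell import read_camera,ctrl
for n in("scene","top"):
    c=read_camera(n);np.savez(f"pics/{n}9.npz",**c);cv2.imwrite(f"pics/{n}9.png",c["img"][...,::-1])
s=ctrl.state();print(s["force"].round(2),s["tcp_pos"],s["width"],abs(s["qd"]).max(),s["time"])
c=load("top9");P=pts(c)
w=P[235:275,425:475].reshape(-1,3);q=w[(w[:,2]>.088)&(w[:,2]<.12)&(w[:,0]<.53)]
print(len(q),cv2.minAreaRect(q[:,:2].astype(np.float32)) if len(q)>10 else 0)
c=load("scene9");im=c["img"][60:260,120:360,::-1].copy();cv2.imwrite("pics/f.png",cv2.resize(im,None,fx=3,fy=3))
c0=load("scene0")
# predicted shaker base/pan rim centre pixels
print(proj(c,[.6785,-.2055,.127]),proj(c,[.6785,-.2055,.2]))
```

```text
[-0.35 -0.37 -4.58] [ 0.67857616 -0.20664549  0.24712497] 0.06149114044942351 0.00240048180548107 26.1
113 ((0.48533040285110474, -0.19778630137443542), (0.042703401297330856, 0.01174960657954216), 9.544123649597168)
(np.float64(215.5588445190907), np.float64(157.0806609825074)) (np.float64(212.44651165177902), np.float64(134.34111975996962))
```

View pics/f.png

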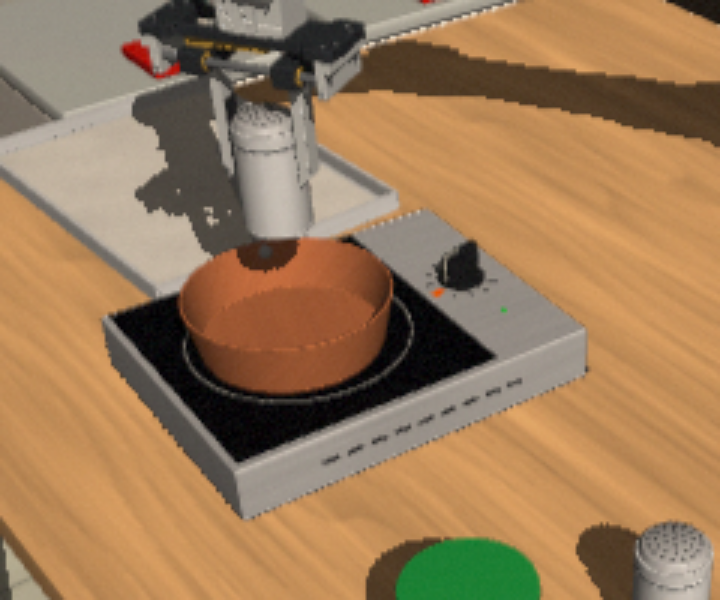

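View pics/top9.png

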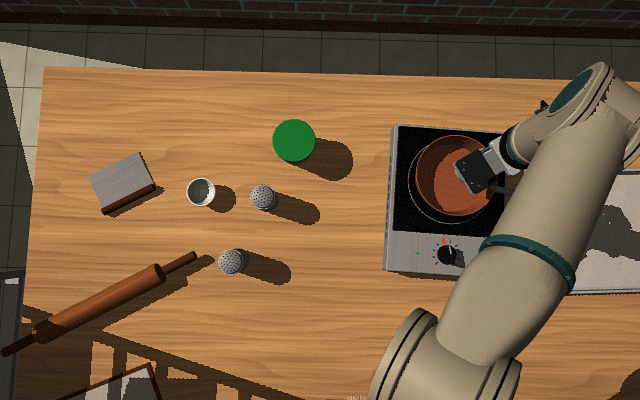

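View pics/scene9.png

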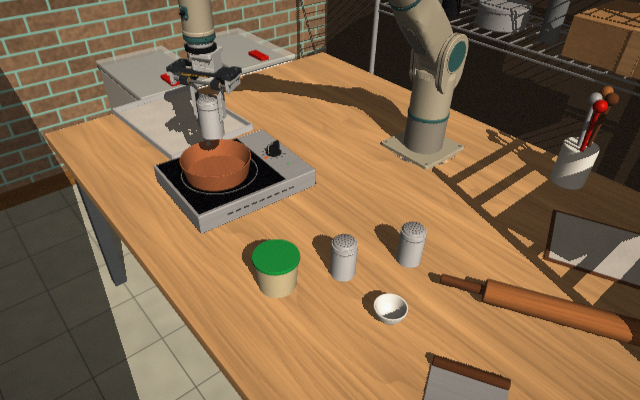

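Run:
```python
from h import *
for n in("top0","top1","top9"):
    c=load(n);P=pts(c);w=P[235:275,425:475].reshape(-1,3);q=w[(w[:,2]>.096)&(w[:,2]<.12)&(w[:,0]<.53)][:,:2]
    V=np.linalg.svd(q-q.mean(0))[2][0];print(n,len(q),np.degrees(np.arctan(V[1]/V[0])))
from workcell import workorder
print(workorder.job_done())
```

```text
top0 95 52.12733840579737
top1 97 12.055765734277317
top9 96 11.339246831463766
the job is handed in; nothing more can be done
None
```

The job is done and handed in at about 26 s. The arm is holding the fullest sugar shaker, c, over the pan.

- **Knob:** I turned it about 40° clockwise to the orange mark. The bar measured 11.3–12.1° against the mark at about 11.9°. One rougher fit on the last picture gave 9.5°.
- **Hefting:** I lifted each shaker clear of the bench. They weighed c ≈ 4.5 N, b ≈ 2.2 N and a ≈ 1.7 N, with about 0.5 N of noise. Shakers a and b stand upright back at their places.
- **Final hold:** c is upright and still at (0.679, −0.207), within about 2 mm of the measured pan centre (0.679, −0.206). Its underside is about 0.20 m above the bench, roughly 70 mm over the rim, gripped at 35 N.
- **Surroundings:** in the last pictures the pan, tub and ramekin look where they were at the start. I judged that by eye and did not re-measure it.

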